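# Reverse the dovetail-jig template for cutting the pins

## Robot

A 7-joint arm with a two-finger parallel gripper is mounted at the origin on the work surface. World frame = base frame: x ahead of the robot, y to its left, z up, the work surface at z = 0. Lengths are in m, angles in rad, forces in N, time in s.
With the tool pointing down it reaches from about 0.425 to 0.925 m from the base axis. Payload 6.8 kg.
Tool frame: the origin (TCP) lies between the finger pads; the fingertips stand r.tip_extent ahead of it and the grasp point (between the pads) lies 5 mm behind it (r.tip_extent is the distance from the TCP to the fingertips, in m); y points along the fingers, x is the direction in which the jaws open and shut, and the axes are right-handed (so a half turn about y gives the same grasp; the last joint's range is limited). The gripper opens to 85 mm and grips with 20 to 120 N. Pads are 22 mm wide; open, the fingers measure 114 mm over their backs; the gripper's body (76 mm by 85 mm) begins 54 mm behind the grasp point. The pads swing forward as they close: fully open they stand 13 mm farther back than shut.
Start: joints at [1.148, 0.477, 0.022, 1.555, -0.011, 1.109, -0.083], TCP at [0.209, -0.642, 0.245] pointing down, gripper open.
Joint ranges: [-2.96, 2.96], [-0.34, 2.1], [-1.41, 1.46], [0.24, 2.44], [-1.37, 4.51], [0.17, 1.92], [-2.96, 2.96]. Speed limits (rad/s): [2.39, 2.39, 3.14, 3.14, 3.14, 3.14, 3.14].

## Interface

Orientations are given as a rotation vector (axis times angle).
In Python, from bench import r gives the robot as it stands.
- The arm moves only by the tool send_rows, never from a script. Its argument "plan" is a list of rows, each a list of 5 numbers: the shift along the tool's x, y, z in cm, then the turn about the tool's y in degrees, then the opening, from 0 (shut) to 1 (fully open). In form: [[dx, dy, dz, spin, grip], ...]. A call has 1 to 12 rows; each row shifts and turns the commanded pose from where the row before left it, along the tool's axes as they then stand; what a row does not reach is not made up. A row lasts 1/8 s, in which the tool goes at most 62.5 mm and 10.7 degrees, less where a joint would pass 70% of its speed; a pose out of reach is approached as far as the arm can. A call is refused whole if a number of a shift passes 6.25 or a number of a turn 10.7, either way. A call with a gripper value outside its range is refused whole. The fingers move at their own pace and stop on an object; "force" is the grip in N (left out, the last holds). Time passes only in rows, so rows that do not move let the fingers close. It gives the time, the measured TCP pose, the force and the opening at its end, in the units of the state.
- r.get_obs(): the state, without advancing time (a new reading comes with each control period).
- r.grab_frame(name): name is "scene" or "top" or "wrist"; returns a dict with "image" (420x560x3 uint8, red, green, blue), "camera_matrix" (3x3 intrinsics, pixels), "cam_to_world" (4x4, takes a point from camera to world coordinates). Camera axes: x right, y down, z forward; pixel columns grow to the right and rows downward; lengths in m; the calibration is good to about 2 mm. The wrist camera is an equidistant fisheye: a pixel r from the principal point sees the ray r / f radians off the axis. A picture is of the moment at which its call begins. There is no depth.
- r.hand_in(): hands the job in, once; it reports no verdict.
Trained networks look in the newest picture that a camera, given by its name, has taken for a name from the list of things; names that differ only in an ending like _2 or _b are one class to them, and where a whole thing is asked for, a point or a joint stands for the part that bears it (a point fixed in the world has none). Each returns a list of dicts, best first, with "p" (0 to 1); they miss things now and then, are a little off and sometimes report something else, mostly with a low value. They report only what shows in the picture. A call takes as long as a camera call.
- r.recognise(camera, target): "rect" ([left, top, right, bottom] in pixels, round what is visible of it).
The state is a dict: "clock": time; "joints": joint angles; "qvel": joint speeds; "tau": joint torques, N m; "tcp_pos": TCP position; "orientation": TCP orientation; "contact_force": force on the tool from outside, world axes, zero at the start; "moment": the same for the moment, N m; "grip_width": finger opening in m.
Only numpy, scipy, OpenCV 4.12 (cv2) and the standard library are available. Lean on these libraries where they do the work, as an engineer would, in place of code of your own. Each camera call takes 0.05 s, during which the arm holds its last target.

## Task

The tails are cut, so set the dovetail jig up for the pins: slide the template out of its two channels towards the jig's front, turn it end for end so that the tapered fingers lie over the board in the front clamp, and slide it back in until it is fully home against the stops. Then turn the wing knob clockwise until it stops tight, let go, and leave the tools and wood lying around the jig where they are.

Things in the scene. Friction and masses are not known exactly. Their poses are not given: they have to be found in the camera images.
- jig: Fixed dovetail jig: grey cast body 150 x 250 mm with a board clamped upright on its front. Origin: centre of its underside on the bench; x points from its front (turned to the robot's left) to its back, y left, z up. Only the wing knob (to 217 mm) stands above 170 mm. Front clamp bar and its knobs reach x = -129 mm, below 83 mm; boards between the channels are 132 mm high.
- channel_mouth (a point): Middle between the open front mouths of the jig's two C-shaped channels (x = -75, y = 0, z = 136 mm in the jig), jig's axes. They run back 59 mm along x to solid stops. Floors at this height, upper lips 11 mm above; outer walls 203 mm apart, lips reach 15.5 mm in from them. Walls flare and floors ramp down over 10 mm in front of the mouths. The 200 mm plate slides in; it cannot be lifted out.
- template_home (a point): Where the template's grip point is when the plate is hard against the stops, either way round: x = -48, y = 0, z = 159 mm in the jig, jig's axes. Sideways play +-1.5 mm. The plate is free of the lips once drawn 59 mm or more forward of here.
- template_grip (a point): Loose aluminium template, 0.3 to 0.6 kg: plate 200 (y) x 64 (x) x 8 mm, on its middle a grip bar 28 (x) x 84 (y) x 30 mm high; this point is the bar's centre, 23 mm above the plate's underside, template's axes. Six straight round-ended fingers reach 58 mm to -x, six tapered ones 57 mm to +x. It starts in the channels, straight fingers to the front, up to 12 mm short of home.
- tapered_tips (a point): Middle of the row of tapered finger tips (wider at the tip, narrow at the root), 57 mm along the template's x from the middle of the grip bar.
- clamp_knob (a joint): Angle of the clamp screw's wing knob, rad: starts loose at 0 to 0.5, grows clockwise seen from above, stays where left, 0.12 N m of friction. Its brass pad comes down 1.5 mm a rad through the right-hand (jig -y) upper lip, touches the seated plate at about 2.0 and stops hard at 2.7. Above about 2.0 it bars the channel to the plate.
- knob_grip (a point): Middle of the knob's wing, half-way up: jig x = -46, y = -94 mm, 205 mm above the bench at joint 0, sinking 1.5 mm a rad. The black wing is 50 mm long (this point's x, along the jig's x at joint 0), 12 mm thick, 24 mm high.
- chisel: Bystander: bevel-edge chisel, 280 mm, lying on the bench.
- mallet: Bystander: beech mallet, 310 mm, lying on the bench.
- square: Bystander: try square with a 150 mm steel blade and wooden stock, lying on the bench.
- tail_board: Bystander: board 180 x 150 x 18 mm with finished tails at one end, lying on the bench.

How it is judged:
By the outcome, as a careful person would: the job done as asked, in the order asked, and still so for the second after the job is handed in, with the robot touching nothing.
It also fails if it takes over 72 s, if anything falls off the work surface, if the arm or the gripper's body presses on something with over 40 N, if the wrist force passes 120 N, or if a joint passes its speed limit or range.

## Working session

There is one attempt and no reset: what is moved stays moved. The work goes in short steps, Python scripts to look and compute and a tool call to move; the robot and the scene stay as the last step left them, time stands still between calls to the robot, and variables do not carry over. Pictures are saved under pics/ and viewed, and the job is handed in when it is done.

Besides the shell and the picture viewer there is one more tool, called after "Call:" as name([rows], argument=value, ...), one row to a line, values as JSON. send_rows: Moves the arm, as the interface text tells. Its arguments: {"type":"object","properties":{"plan":{"type":"array","items":{"type":"array","items":{"type":"number"}}},"force":{"type":"number"}},"required":["plan"]}

```bash
ls; mkdir -p pics
python3 - <<'E'
from bench import r
import cv2,numpy as np
print(r.get_obs(), r.tip_extent)
for n in ["scene","top","wrist"]:
    f=r.grab_frame(n); cv2.imwrite(f"pics/{n}0.png",f["image"][:,:,::-1]); print(n,f["camera_matrix"].tolist(),np.round(f["cam_to_world"],4).tolist())
    for t in ["jig","template_grip","clamp_knob","tapered_tips","knob_grip"]:
        print(t,r.recognise(n,t)[:2])
E
```

```text
pics
{'clock': 0.0, 'joints': array([ 1.14792216,  0.47778933,  0.02235388,  1.55646172, -0.01149906,
        1.10927911, -0.08312661]), 'qvel': array([ 0.00048641,  0.0002091 ,  0.00059854, -0.00075371, -0.00016352,
       -0.00115231,  0.00029   ]), 'tau': array([-4.97675937e-04, -5.96438026e+01,  1.60768960e+00, -2.81189364e+01,
        1.24645833e-02,  9.53784096e-03,  1.07227901e-06]), 'tcp_pos': array([ 0.20878522, -0.64130402,  0.24432885]), 'orientation': array([-1.34084944,  0.97541981, -0.97286216]), 'contact_force': array([ 0.88926982,  0.3951751 , -0.02722371]), 'moment': array([ 0.01548974, -0.03286991,  0.00858624]), 'grip_width': 0.08508011432877033} 0.014
scene [[387.51003600952043, 0.0, 279.2926984240133], [0.0, 387.51003600952043, 210.69044889030815], [0.0, 0.0, 1.0]] [[0.7373, 0.5844, -0.3388, 0.9289], [0.6755, -0.6325, 0.379, -0.4577], [0.0072, -0.5083, -0.8611, 1.1445], [0.0, 0.0, 0.0, 1.0]]
jig [{'rect': [228.2, 180.3, 323.6, 278.8], 'p': 0.61}]
template_grip [{'rect': [252.2, 184.4, 311.5, 231.4], 'p': 0.73}]
clamp_knob [{'rect': [240.7, 179.6, 258.3, 196.1], '
[... 462 characters left out ...]
 328.3, 261.4], 'p': 0.58}]
template_grip [{'rect': [250.2, 183.1, 306.1, 249.7], 'p': 0.8}]
clamp_knob [{'rect': [281.2, 238.6, 296.1, 242.5], 'p': 0.53}]
tapered_tips [{'rect': [249.2, 181.1, 303.9, 247.7], 'p': 0.73}, {'rect': [146.7, 140.9, 185.2, 200.2], 'p': 0.18}]
knob_grip [{'rect': [249.7, 179.6, 301.9, 247.1], 'p': 0.68}, {'rect': [278.5, 236.9, 297.0, 244.7], 'p': 0.62}]
wrist [[325.19226210127806, 0.0, 271.47456626405693], [0.0, 325.19226210127806, 208.05048695903932], [0.0, 0.0, 1.0]] [[0.3092, -0.9183, -0.2472, 0.2717], [-0.951, -0.2983, -0.0812, -0.6195], [0.0009, 0.2602, -0.9656, 0.3735], [0.0, 0.0, 0.0, 1.0]]
jig []
template_grip []
clamp_knob []
tapered_tips []
knob_grip []
```

View pics/scene0.png

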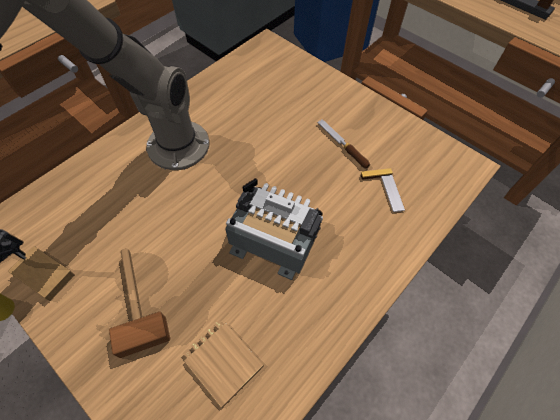

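View pics/top0.png

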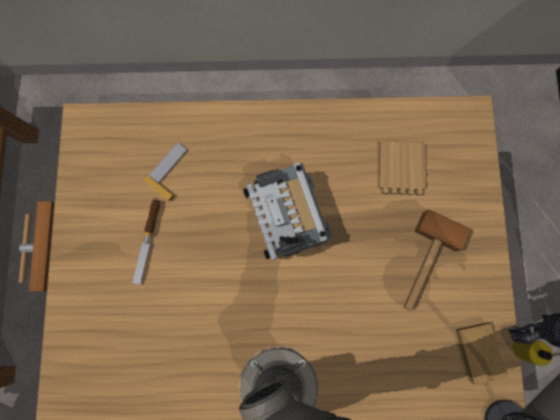

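Run:
```python
import cv2
a=cv2.imread("pics/top0.png")[150:270,230:340]; cv2.imwrite("pics/topc.png",cv2.resize(a,None,fx=5,fy=5,interpolation=cv2.INTER_CUBIC))
a=cv2.imread("pics/scene0.png")[170:290,215:335]; cv2.imwrite("pics/scenec.png",cv2.resize(a,None,fx=5,fy=5,interpolation=cv2.INTER_CUBIC))
```

```text
(no output)
```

View pics/topc.png

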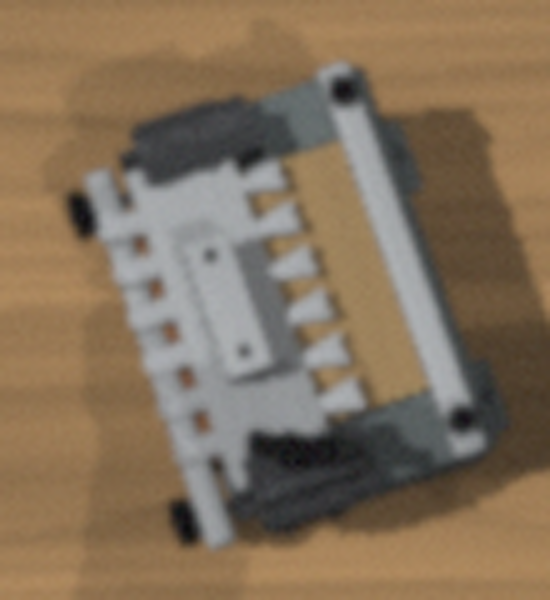

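View pics/scenec.png

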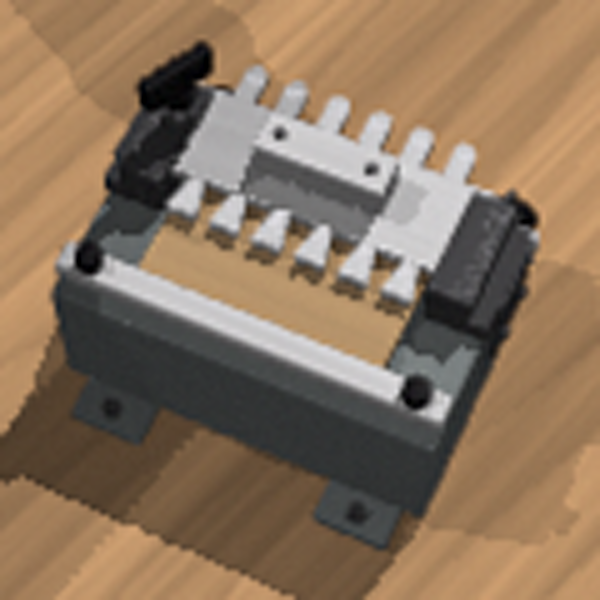

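```bash
cat > h.py <<'E'
import numpy as np,cv2
from bench import r
from scipy.spatial.transform import Rotation as R
def unproj(f,uv,z,fish=False):
    K=f["camera_matrix"];T=f["cam_to_world"];uv=np.atleast_2d(uv).astype(float)
    x=(uv[:,0]-K[0,2])/K[0,0];y=(uv[:,1]-K[1,2])/K[1,1]
    if fish:
        th=np.hypot(x,y);s=np.sin(th)/np.maximum(th,1e-9);d=np.c_[x*s,y*s,np.cos(th)]
    else: d=np.c_[x,y,np.ones_like(x)]
    d=d@T[:3,:3].T;o=T[:3,3]
    return o+d*((z-o[2])/d[:,2])[:,None]
def proj(f,P,fish=False):
    K=f["camera_matrix"];T=f["cam_to_world"];p=(np.atleast_2d(P)-T[:3,3])@T[:3,:3]
    if fish:
        rr=np.hypot(p[:,0],p[:,1]);th=np.arctan2(rr,p[:,2]);s=th/np.maximum(rr,1e-9)
        return np.c_[K[0,0]*p[:,0]*s+K[0,2],K[1,1]*p[:,1]*s+K[1,2]]
    return np.c_[K[0,0]*p[:,0]/p[:,2]+K[0,2],K[1,1]*p[:,1]/p[:,2]+K[1,2]]
def tool():
    o=r.get_obs();return np.array(o["tcp_pos"]),R.from_rotvec(o["orientation"]).as_matrix(),o
E
python3 - <<'E'
from h import *
p,M,o=tool();print(np.round(M,3)); print("yaw x",np.degrees(np.arctan2(M[1,0],M[0,0])))
f=r.grab_frame("top")
c=np.array([(185,238),(217,230),(271,368),(235,380)])/5+[230,150]
P=unproj(f,c,.174);print(np.round(P,3));print(P.mean(0),np.linalg.norm(np.diff(P,axis=0),axis=1))
# template dots on bar
c=np.array([(210,255),(246,350)])/5+[230,150];P=unproj(f,c,.174);print(P.mean(0),P[0]-P[1])
f=r.grab_frame("scene")
c=np.array([(280,132),(372,169)])/5+[215,170];P=unproj(f,c,.174);print(P.mean(0),P[0]-P[1])
E
```

```text
[[ 0.31   0.     0.951]
 [-0.951 -0.     0.31 ]
 [ 0.    -1.     0.   ]]
yaw x -71.96441537537189
[[ 0.561  0.022  0.174]
 [ 0.565  0.004  0.174]
 [ 0.484 -0.026  0.174]
 [ 0.477 -0.006  0.174]]
[ 0.52184124 -0.00144707  0.174     ] [0.01912125 0.08667316 0.02172712]
[ 0.52256719 -0.0020786   0.174     ] [0.05588828 0.02019529 0.        ]
[ 0.52426933 -0.00198761  0.174     ] [-5.73615753e-02 -1.78687101e-02  1.11022302e-16]
```

Call:
send_rows([
  [-2,-2,2,0,1],
  [-4,-2,3,0,1],
  [-4.5,-2,3.5,0,1],
  [-4.5,-1,4,0,1],
  [-4.5,-1,4,0,1],
  [-4.5,-1,4,0,1],
  [-4.5,-1,4,0,1],
  [-4.5,0,4,0,1],
  [-4.5,0,4,0,1],
  [-4.5,0,4,0,1],
  [-4.5,0,4,0,1],
  [-4.5,0,3,0,1],
])

```text
clock: 2.5
tcp_pos: [0.4654, -0.0201, 0.3457]
orientation: [-1.341, 0.973, -0.975]
contact_force: [0.1, 0.1, -0.3]
grip_width: 0.0856
```

Run:
```python
from h import *
p,M,o=tool();print(p,o["joints"],"yaw x",np.degrees(np.arctan2(M[1,0],M[0,0])),np.round(M[:,1],3),o["qvel"])
```

```text
[ 0.46543592 -0.02013843  0.34565922] [ 0.39607141  0.06999985 -0.50710219  1.87285333  0.03647536  1.20662255
 -1.37855742] yaw x -71.94107339949963 [ 0.001  0.    -1.   ] [-0.53934809  0.1754618  -0.42207958 -0.15845168  0.11416193  0.02440412
 -0.99756468]
```

Run:
```python
from h import *
f=r.grab_frame("wrist"); cv2.imwrite("pics/w1.png",f["image"][:,:,::-1]); np.save("pics/w1.npy",f,allow_pickle=True)
for t in ["template_grip","clamp_knob","tapered_tips","knob_grip"]: print(t,r.recognise("wrist",t)[:2])
```

```text
template_grip [{'rect': [212.3, 31.8, 327.1, 222.5], 'p': 0.75}]
clamp_knob [{'rect': [255.1, 216.8, 310.7, 254.5], 'p': 0.58}]
tapered_tips [{'rect': [214.3, 31.2, 330.0, 220.6], 'p': 0.71}]
knob_grip [{'rect': [250.6, 213.5, 304.3, 255.7], 'p': 0.73}]
```

View pics/w1.png

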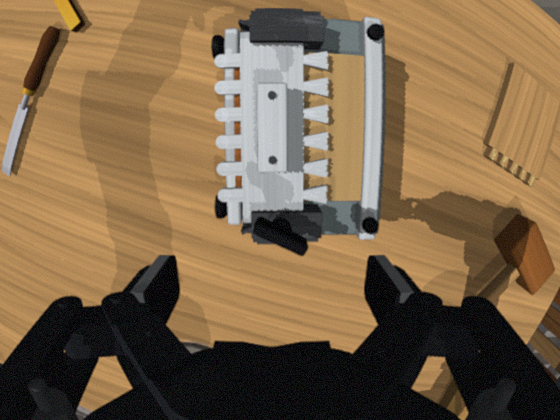

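Run:
```python
import cv2
a=cv2.imread("pics/w1.png")[0:260,205:395]; cv2.imwrite("pics/w1c.png",cv2.resize(a[:150],None,fx=4,fy=4,interpolation=cv2.INTER_CUBIC));cv2.imwrite("pics/w1d.png",cv2.resize(a[120:260],None,fx=4,fy=4,interpolation=cv2.INTER_CUBIC))
```

```text
(no output)
```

View pics/w1c.png

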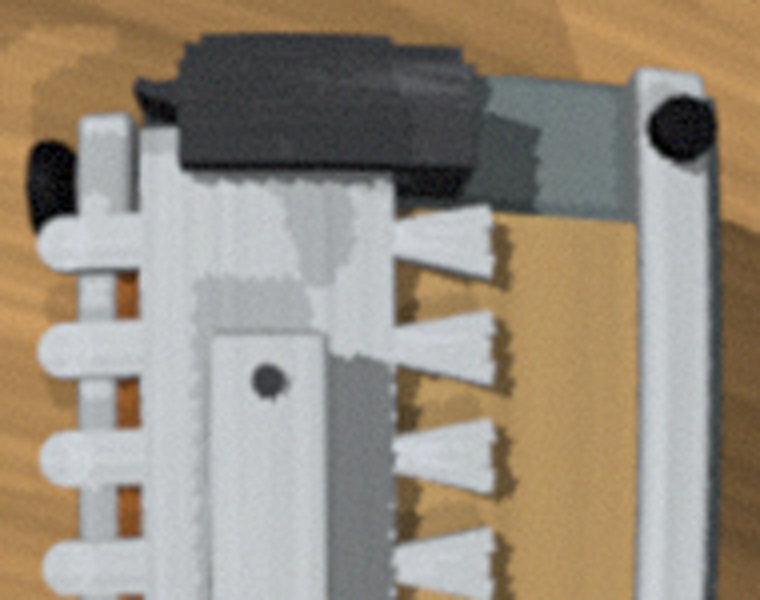

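View pics/w1d.png

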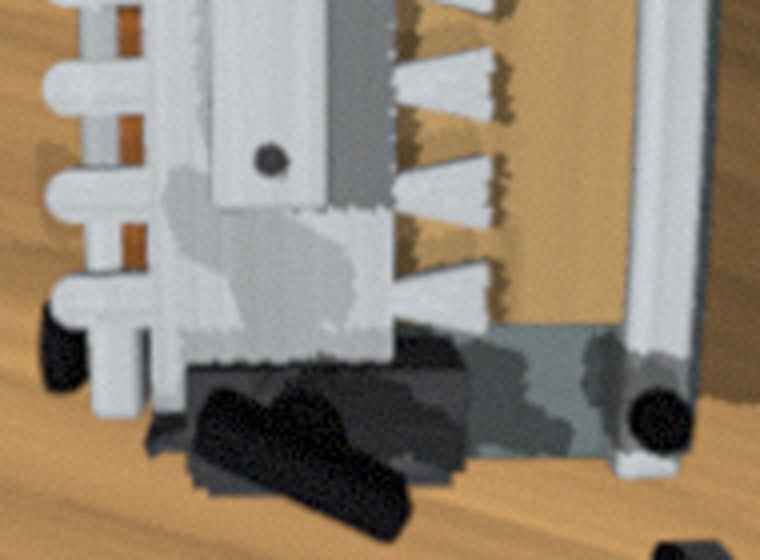

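Run:
```python
from h import *
f=np.load("pics/w1.npy",allow_pickle=True).item()
A=lambda l:np.array(l)/4+[205,0]
B=lambda l:np.array(l)/4+[205,120]
c=np.r_[A([(211,335),(328,335)]),B([(327,207),(212,207)])]
P=unproj(f,c,.174,True);g=P.mean(0);print(P,g,np.linalg.norm(np.diff(P,axis=0),axis=1))
d=P[0]+P[1]-P[2]-P[3];yaw=np.arctan2(d[1],d[0]);print("jig y dir",np.degrees(yaw))
ex=np.array([np.sin(yaw),-np.cos(yaw),0]);ey=np.array([np.cos(yaw),np.sin(yaw),0])
def loc(P,o=g): return np.round(np.c_[(P-o)@ex,(P-o)@ey]*1000,1)
print("straight tips",loc(unproj(f,np.r_[A([(38,244),(38,350),(40,457)]),B([(45,196),(50,303)])],.144,True)))
print("tapered tips",loc(unproj(f,np.r_[A([(493,240),(495,350)]),B([(492,193),(489,297)])],.144,True)))
print("lips z.17 top: inner front, inner back; bottom: same",loc(unproj(f,np.r_[A([(182,165),(475,163)]),B([(188,370),(468,370)])],.17,True)))
k=unproj(f,B([(200,425),(212,392),(410,498),(390,542)]),.217,True);print("knob",loc(k),loc(k.mean(0)[None]))
m=(k[2]+k[3]-k[0]-k[1]);print("ang",np.arctan2(-(m@ey),m@ex))
```

```text
[[ 5.58749264e-01  2.49104798e-02  1.74000000e-01]
 [ 5.66982674e-01 -3.09282946e-04  1.74000000e-01]
 [ 4.89308699e-01 -2.57473153e-02  1.74000000e-01]
 [ 4.81019418e-01 -2.85684406e-04  1.74000000e-01]] [ 5.24015014e-01 -3.57950725e-04  1.74000000e-01] [0.02652971 0.08173335 0.02677698]
jig y dir 18.046820034596983
straight tips [[-58.2  69.6]
 [-58.2  41.8]
 [-57.8  14.2]
 [-57.8 -42.2]
 [-57.5 -70.5]]
tapered tips [[ 56.5  70.6]
 [ 56.9  41.8]
 [ 57.5 -41.4]
 [ 57.7 -69. ]]
lips z.17 top: inner front, inner back; bottom: same [[-20.2  82.7]
 [ 47.9  84.3]
 [-19.8 -81.4]
 [ 48.6 -81.5]]
knob [[ -14.6  -80. ]
 [ -12.   -72.8]
 [  29.7  -96.4]
 [  25.8 -106.6]] [[  7.2 -89. ]]
ang 0.5488840827390423
```

```bash
cat > d.py <<'E'
from h import *
import sys
t=np.array([float(a) for a in sys.argv[1:4]])
p,M,o=tool();print(np.round(p,4),"delta cm",np.round(M.T@(t-p)*100,2),"yaw",np.degrees(np.arctan2(M[1,0],M[0,0])).round(2),"j",np.round(o["joints"],2),np.round(M[:,1],4),o["grip_width"],o["contact_force"],o["moment"])
E
python3 d.py 0.524 -0.0004 0.166
```

```text
[ 0.4645 -0.0229  0.3452] delta cm [-0.31 17.92  6.36] yaw -71.98 j [ 0.4   0.07 -0.5   1.87  0.04  1.21 -1.37] [-3.e-04 -6.e-04 -1.e+00] 0.08568142877750262 [-0.78299194 -0.88226354  0.32532382] [0.04561529 0.01779284 0.00747846]
```

Call:
send_rows([
  [-0.3,2,3,0,0.65],
  [0,4,3.36,0,0.65],
  [0,4,0,0,0.65],
  [0,3,0,0,0.65],
  [0,2,0,0,0.65],
  [0,0,0,0,0.65],
  [0,0,0,0,0.65],
])

```text
clock: 3.62
tcp_pos: [0.5248, -0.0007, 0.1962]
orientation: [-1.341, 0.975, -0.977]
contact_force: [0.0, 0.1, -0.5]
grip_width: 0.0557
```

```bash
python3 d.py 0.524 -0.0004 0.166
python3 - <<'E'
from h import *
f=r.grab_frame("wrist"); cv2.imwrite("pics/w2.png",f["image"][:,:,::-1])
E
```

```text
[ 0.5248 -0.0007  0.1962] delta cm [-0.06  3.02 -0.07] yaw -72.06 j [ 0.3   0.33 -0.51  1.94  0.2   0.92 -1.56] [ 1.2e-03 -4.0e-04 -1.0e+00] 0.055694059057901875 [ 0.03598396  0.08567187 -0.4651357 ] [ 0.01623858 -0.02743088  0.04717083]
```

View pics/w2.png

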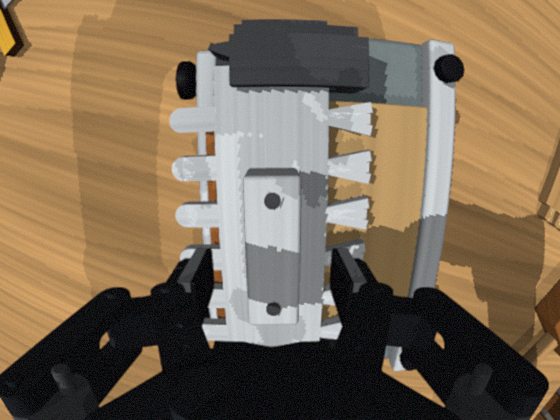

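Call:
send_rows([
  [0,1,0,0,0.65],
  [0,1,0,0,0.65],
  [0,0.8,0,0,0.65],
  [0,0,0,0,0.65],
  [0,0,0,0,0.65],
])

```text
clock: 4.3
tcp_pos: [0.5244, 0.0004, 0.1674]
orientation: [-1.342, 0.974, -0.974]
contact_force: [0.4, 0.5, 0.6]
grip_width: 0.0555
```

Call:
send_rows([
  [0,0,0,0,0.2],
  [0,0,0,0,0.2],
  [0,0,0,0,0.2],
  [0,0,0,0,0.2],
  [0,0,0,0,0.2],
  [0,0,0,0,0.2],
], force=60)

```text
clock: 5.05
tcp_pos: [0.5249, 0.0001, 0.168]
orientation: [-1.341, 0.973, -0.976]
contact_force: [-0.0, -1.8, 5.1]
grip_width: 0.0266
```

```bash
python3 d.py 0.524 -0.0004 0.166
```

```text
[5.249e-01 1.000e-04 1.680e-01] delta cm [ 0.02  0.2  -0.1 ] yaw -71.98 j [ 0.29  0.37 -0.5   1.96  0.23  0.86 -1.58] [ 1.4e-03 -4.0e-04 -1.0e+00] 0.026618189547978968 [-0.0463536  -1.80385713  5.07084595] [-0.37753844  0.09260791 -0.01540773]
```

Call:
send_rows([
  [-0.2,-0.1,0,0,0.2],
  [-0.5,0,0,0,0.2],
  [-0.6,0,0,0,0.2],
  [-0.7,0,0,0,0.2],
])

```text
clock: 5.55
tcp_pos: [0.5176, 0.0199, 0.168]
orientation: [-1.342, 0.975, -0.974]
contact_force: [0.6, -1.0, -3.0]
grip_width: 0.0268
```

```bash
python3 d.py 0.524 -0.0004 0.166;  python3 - <<'E'
from h import *
f=r.grab_frame("wrist"); cv2.imwrite("pics/w3.png",f["image"][:,:,::-1])
E
```

```text
[0.5176 0.0199 0.168 ] delta cm [ 2.13  0.2  -0.02] yaw -71.95 j [ 0.26  0.36 -0.51  1.98  0.23  0.86 -1.62] [-7.e-04  1.e-04 -1.e+00] 0.026789448493947227 [ 0.61008741 -1.01506452 -3.0135071 ] [-0.39601148 -0.1843184  -0.02729408]
```

View pics/w3.png

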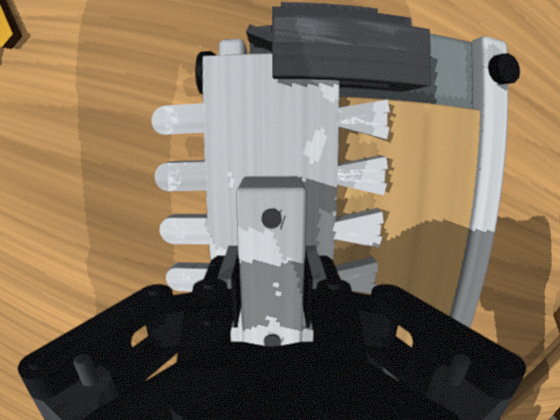

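Call:
send_rows([
  [-0.8,0,0,0,0.2],
  [-0.8,0,0,0,0.2],
  [-0.9,0,0,0,0.2],
  [-1,0,0,0,0.2],
  [-1,0,0,0,0.2],
  [-1,-0.3,0,0,0.2],
  [-1,-1,0,0,0.2],
  [-1,-1.2,0,0,0.2],
  [-0.5,-1.5,0,0,0.2],
  [0,-1.5,0,0,0.2],
  [0,-0.5,0,0,0.2],
  [0,0,0,0,0.2],
])

```text
clock: 7.1
tcp_pos: [0.4936, 0.0949, 0.2287]
orientation: [-1.341, 0.974, -0.976]
contact_force: [-0.1, 0.3, -4.9]
grip_width: 0.0267
```

```bash
python3 d.py 0.524 -0.0004 0.166;  python3 - <<'E'
from h import *
f=r.grab_frame("wrist"); cv2.imwrite("pics/w4.png",f["image"][:,:,::-1])
E
```

```text
[0.4936 0.0949 0.2287] delta cm [10.    6.27 -0.05] yaw -72.02 j [ 0.17  0.26 -0.56  1.95  0.17  0.98 -1.73] [ 8.e-04 -2.e-04 -1.e+00] 0.02668971971898313 [-0.12357866  0.30268602 -4.85552683] [ 0.0113689   0.00593569 -0.0033153 ]
```

View pics/w4.png

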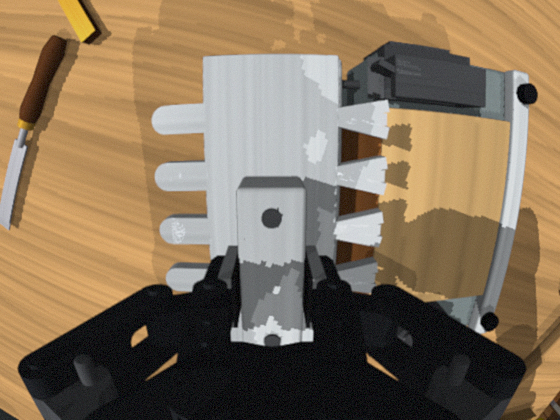

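Call:
send_rows([
  [0,0,0,-5,0.2],
  [0,0,0,-10,0.2],
  [0,0,0,-10,0.2],
  [0,0,0,-10,0.2],
  [0,0,0,-10,0.2],
  [0,0,0,-10,0.2],
  [0,0,0,-10,0.2],
  [0,0,0,-10,0.2],
  [0,0,0,-10,0.2],
  [0,0,0,-10,0.2],
])

```text
clock: 8.4
tcp_pos: [0.4929, 0.0949, 0.2276]
orientation: [-1.547, -0.318, 0.321]
contact_force: [-0.2, 0.0, -5.4]
grip_width: 0.0269
```

Call:
send_rows([
  [0,0,0,-10,0.2],
  [0,0,0,-10,0.2],
  [0,0,0,-10,0.2],
  [0,0,0,-10,0.2],
  [0,0,0,-10,0.2],
  [0,0,0,-10,0.2],
  [0,0,0,-10,0.2],
  [0,0,0,-10,0.2],
  [0,0,0,-5,0.2],
  [0,0,0,0,0.2],
  [0,0,0,0,0.2],
  [0,0,0,0,0.2],
])

```text
clock: 9.9
tcp_pos: [0.4933, 0.0953, 0.2282]
orientation: [-1.044, -1.436, 1.437]
contact_force: [0.5, 1.0, -4.3]
grip_width: 0.0266
```

```bash
python3 d.py 0.524 -0.0004 0.166;  python3 - <<'E'
from h import *
for n in ["wrist","scene","top"]:
    f=r.grab_frame(n); cv2.imwrite(f"pics/{n}5.png",f["image"][:,:,::-1]); np.save(f"pics/{n}5.npy",f,allow_pickle=True)
E
```

```text
[0.4933 0.0953 0.2282] delta cm [-10.05   6.22   0.03] yaw 107.97 j [ 0.63  0.45 -1.18  1.92  0.48  1.09  1.13] [-1.e-04 -3.e-04 -1.e+00] 0.026598761843414566 [ 0.53047132  0.98854946 -4.32644806] [ 0.00988001 -0.00424293 -0.03078654]
```

View pics/wrist5.png

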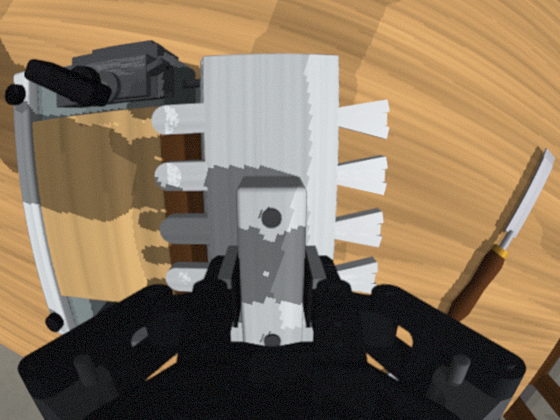

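View pics/scene5.png

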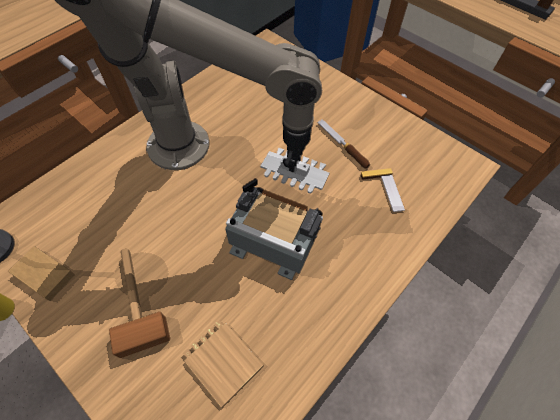

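View pics/top5.png

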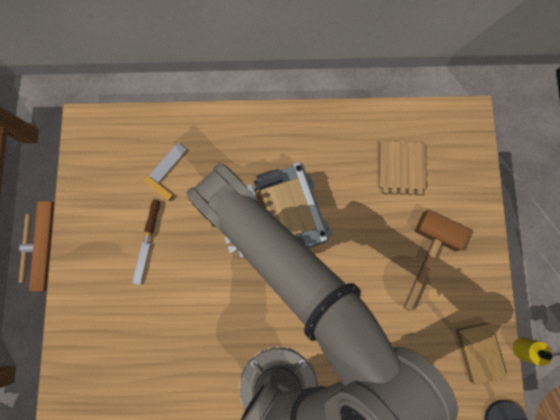

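Call:
send_rows([
  [0,1,0,0,0.2],
  [0,1.5,0,0,0.2],
  [0,1.5,0,0,0.2],
  [0,1,0,0,0.2],
  [0,0.85,0,0,0.2],
  [-1,0,0,0,0.2],
  [-0.7,0,0,0,0.2],
  [0,0,0,0,0.2],
  [0,0,0,0,0.2],
])

```text
clock: 11.18
tcp_pos: [0.4988, 0.0793, 0.1701]
orientation: [-1.044, -1.438, 1.437]
contact_force: [-1.1, 0.5, -4.4]
grip_width: 0.027
```

```bash
python3 d.py 0.524 -0.0004 0.1695;  python3 - <<'E'
from h import *
for n in ["wrist","scene"]:
    f=r.grab_frame(n); cv2.imwrite(f"pics/{n}6.png",f["image"][:,:,::-1]); np.save(f"pics/{n}6.npy",f,allow_pickle=True)
a=cv2.imread("pics/wrist6.png")[0:150,30:220]; cv2.imwrite("pics/w6c.png",cv2.resize(a,None,fx=4,fy=4,interpolation=cv2.INTER_CUBIC))
a=cv2.imread("pics/scene6.png")[130:280,210:360]; cv2.imwrite("pics/s6c.png",cv2.resize(a,None,fx=4,fy=4,interpolation=cv2.INTER_CUBIC))
E
```

```text
[0.4988 0.0793 0.1701] delta cm [-8.36  0.06  0.06] yaw 108.02 j [ 0.59  0.53 -1.11  1.98  0.57  0.99  1.09] [ 6.e-04  2.e-04 -1.e+00] 0.02702305205873034 [-1.11932814  0.53755889 -4.37184252] [ 0.03841138  0.05125938 -0.01430702]
```

View pics/wrist6.png

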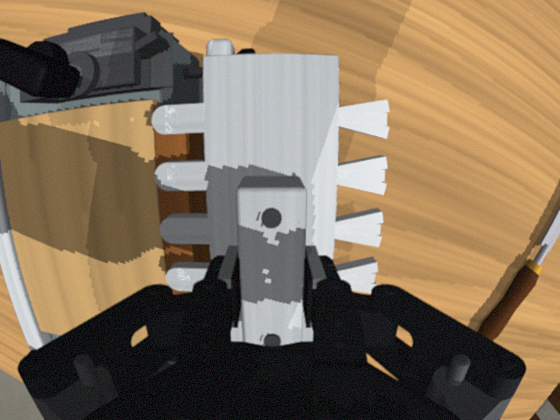

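View pics/w6c.png

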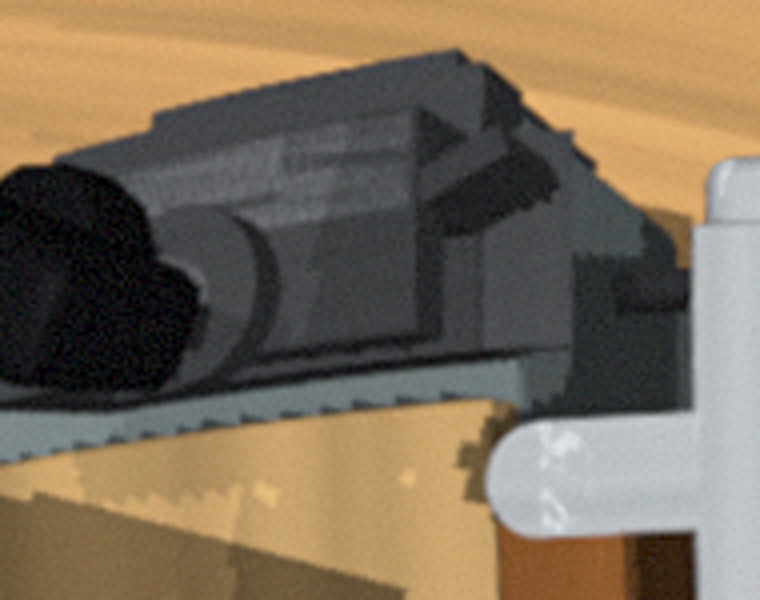

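View pics/s6c.png

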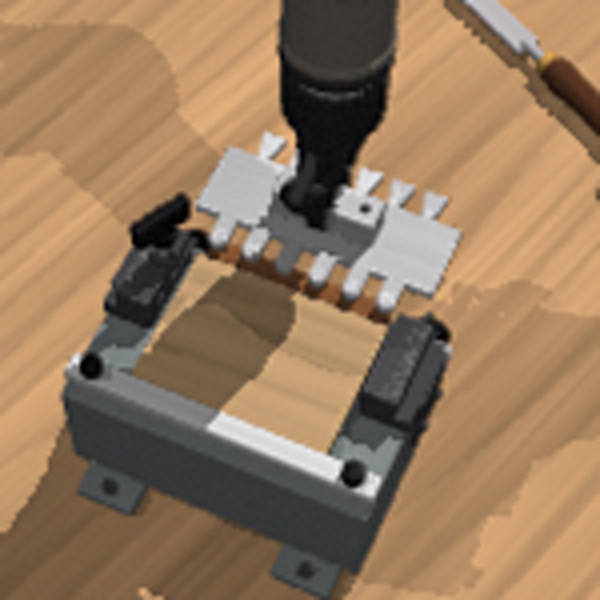

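Run:
```python
from h import *
from scipy.optimize import brentq
f=np.load("pics/w1.npy",allow_pickle=True).item()
A=lambda l:np.array(l)/4+[205,0]
B=lambda l:np.array(l)/4+[205,120]
c=np.r_[A([(211,335),(328,335)]),B([(327,207),(212,207)])]
g=unproj(f,c,.174,True).mean(0);yaw=np.radians(18.05)
ex=np.array([np.sin(yaw),-np.cos(yaw),0]);ey=np.array([np.cos(yaw),np.sin(yaw),0])
L=lambda P:np.round(np.c_[(P-g)@ex,(P-g)@ey]*1000,1)
lip=np.r_[A([(182,165),(475,163)]),B([(188,370),(468,370)])]
for z in(.147,.152,.157,.162,.17): print(z,L(unproj(f,lip,z,True)).tolist())
f6=np.load("pics/wrist6.npy",allow_pickle=True).item()
C=lambda l:np.array(l)/4+[30,0]
print("wrist6 lip front low corner")
for z in(.147,.152,.157,.162,.17): print(z,L(unproj(f6,C([(413,335),(415,205)]),z,True)).tolist())
print("plate far edge z.146",L(unproj(f6,[(204,55),(338,55)],.146,True)).tolist())
print("holes z.176",L(unproj(f6,[(271,217),(272,341)],.176,True)).tolist())
print("bar far top edge",L(unproj(f6,[(239,188),(306,188)],.176,True)).tolist())
p,M,o=tool();print("tcp",L(p[None]))
print("straight tips z.146",L(unproj(f6,[(152,118),(155,176)],.146,True)).tolist())
f3=cv2.imread("pics/w3.png")
```

```text
0.147 [[-21.6, 88.6], [51.6, 90.4], [-21.2, -87.9], [52.4, -88.0]]
0.152 [[-21.3, 87.3], [50.8, 89.0], [-20.9, -86.5], [51.6, -86.6]]
0.157 [[-21.0, 86.0], [50.0, 87.7], [-20.6, -85.1], [50.8, -85.2]]
0.162 [[-20.7, 84.7], [49.2, 86.4], [-20.3, -83.7], [49.9, -83.7]]
0.17 [[-20.2, 82.7], [47.9, 84.3], [-19.8, -81.4], [48.6, -81.5]]
wrist6 lip front low corner
0.147 [[-18.1, -86.2], [-18.2, -102.7]]
0.152 [[-20.3, -85.5], [-20.4, -101.5]]
0.157 [[-22.6, -84.7], [-22.6, -100.2]]
0.162 [[-24.8, -84.0], [-24.8, -99.0]]
0.17 [[-28.3, -82.9], [-28.4, -96.9]]
plate far edge z.146 [[-53.7, -97.4], [-116.3, -97.3]]
holes z.176 [[-85.0, -27.8], [-85.4, 33.0]]
bar far top edge [[-72.7, -39.4], [-98.5, -39.4]]
tcp [[-83.8   0.6]]
straight tips z.146 [[-27.5, -68.4], [-27.6, -39.8]]
```

Call:
send_rows([
  [-0.4,0,0.15,0,0.2],
  [-0.5,0,0,0,0.2],
  [-0.5,0,0,0,0.2],
  [-0.5,0,0,0,0.2],
  [-0.4,0,0,0,0.2],
  [-0.3,0,0,0,0.2],
  [-0.3,0,0,0,0.2],
  [-0.3,0,0,0,0.2],
  [-0.3,0,0,0,0.2],
])

```text
clock: 12.4
tcp_pos: [0.508, 0.0454, 0.1698]
orientation: [-1.043, -1.437, 1.437]
contact_force: [-0.6, -0.3, -4.8]
grip_width: 0.0269
```

```bash
python3 d.py 0.524 -0.0004 0.1695
```

```text
[0.508  0.0454 0.1698] delta cm [-4.85  0.03 -0.1 ] yaw 108.04 j [ 0.66  0.53 -1.11  1.97  0.57  1.    1.16] [ 0.  0. -1.] 0.02694802097088316 [-0.5813645  -0.32202688 -4.79245087] [-0.02314708  0.00086556 -0.02490992]
```

Call:
send_rows([
  [-0.3,0,0,0,0.2],
  [-0.4,0,0,0,0.2],
  [-0.4,0,0,0,0.2],
  [-0.4,0,0,0,0.2],
  [-0.4,0,0,0,0.2],
])

```text
clock: 13.02
tcp_pos: [0.514, 0.0271, 0.1698]
orientation: [-1.044, -1.437, 1.437]
contact_force: [-0.3, 0.3, -4.6]
grip_width: 0.0267
```

```bash
python3 d.py 0.524 -0.0004 0.1695;  python3 - <<'E'
from h import *
for n in ["wrist"]:
    f=r.grab_frame(n); cv2.imwrite(f"pics/{n}7.png",f["image"][:,:,::-1])
E
```

```text
[0.514  0.0271 0.1698] delta cm [-2.93  0.03 -0.1 ] yaw 108.03 j [ 0.68  0.54 -1.1   1.96  0.58  1.    1.19] [ 0.  0. -1.] 0.02668828126931804 [-0.3231619   0.27271982 -4.63224753] [0.02557739 0.02062862 0.00903399]
```

View pics/wrist7.png

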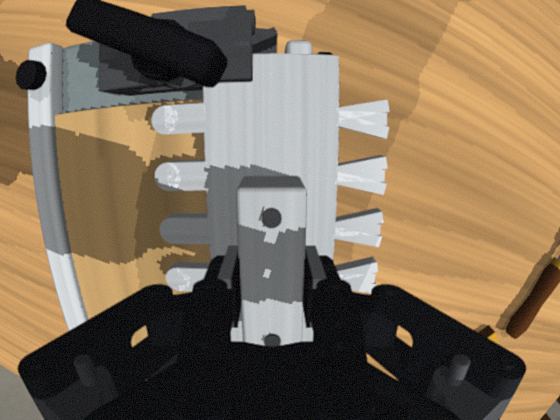

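Call:
send_rows([
  [-0.4,0,0,0,0.2],
  [-0.5,0,0,0,0.2],
  [-0.5,0,0,0,0.2],
  [-0.5,0,0,0,0.2],
  [-0.5,0,0,0,0.2],
  [-0.4,0,0,0,0.2],
  [-0.2,0,0,0,0.2],
])

```text
clock: 13.95
tcp_pos: [0.5232, -0.0014, 0.1697]
orientation: [-1.044, -1.437, 1.437]
contact_force: [-0.4, 0.3, -4.8]
grip_width: 0.0268
```

Call:
send_rows([
  [-0.2,0,0,0,0.2],
  [-0.2,0,0,0,0.2],
  [-0.2,0,0,0,0.2],
  [-0.1,0,0,0,0.2],
])

```text
clock: 14.45
tcp_pos: [0.525, -0.0066, 0.1699]
orientation: [-1.042, -1.438, 1.436]
contact_force: [-2.8, 7.2, -4.4]
grip_width: 0.0272
```

```bash
python3 d.py 0.524 -0.0004 0.1695
```

```text
[ 0.525  -0.0066  0.1699] delta cm [ 0.62  0.04 -0.09] yaw 108.05 j [ 0.74  0.56 -1.1   1.93  0.58  1.01  1.26] [-4.0e-04  1.8e-03 -1.0e+00] 0.027217921670028178 [-2.82560789  7.22393357 -4.36165473] [ 1.17712698  0.44977722 -0.2161568 ]
```

Call:
send_rows([
  [0,0.15,0,0,0.2],
  [-0.15,0.1,0,0,0.2],
  [-0.15,0,0,0,0.2],
  [0,0,0,0,0.2],
  [0,0,0,0,0.2],
])

```text
clock: 15.08
tcp_pos: [0.5254, -0.0066, 0.1681]
orientation: [-1.039, -1.441, 1.435]
contact_force: [-6.6, 10.1, 2.9]
grip_width: 0.0268
```

```bash
python3 d.py 0.524 -0.0004 0.1695
```

```text
[ 0.5254 -0.0066  0.1681] delta cm [ 0.63 -0.14 -0.06] yaw 108.18 j [ 0.74  0.56 -1.09  1.93  0.59  1.01  1.26] [-8.0e-04  4.5e-03 -1.0e+00] 0.026804663402665862 [-6.61514596 10.10689146  2.91534598] [ 2.34250216  1.4173708  -0.45723312]
```

Call:
send_rows([
  [0,0,0,0,0.5],
  [0,0,0,0,0.6],
  [0,0,0,0,0.6],
  [0.3,-1,0,0,0.6],
  [0,-2,0,0,0.6],
  [0,-3,0,0,0.6],
  [0,-4,3,0,0.6],
  [0,-2,3,0,0.6],
  [0,0,0,0,0.6],
  [0,0,0,0,0.6],
])

```text
clock: 16.32
tcp_pos: [0.4688, -0.0264, 0.2878]
orientation: [-1.045, -1.437, 1.437]
contact_force: [0.6, 0.1, 0.5]
grip_width: 0.0511
```

```bash
python3 d.py 0.524 -0.0004 0.1695;  python3 - <<'E'
from h import *
for n in ["wrist"]:
    f=r.grab_frame(n); cv2.imwrite(f"pics/{n}8.png",f["image"][:,:,::-1]);np.save(f"pics/{n}8.npy",f,allow_pickle=True)
E
```

```text
[ 0.4688 -0.0264  0.2878] delta cm [ 0.78 11.83 -6.05] yaw 108.01 j [ 1.03  0.32 -1.3   1.92  0.34  1.15  1.49] [ 1.2e-03 -7.0e-04 -1.0e+00] 0.05107664483780109 [0.57909366 0.1158001  0.51854514] [-0.01472004 -0.00794105 -0.0083277 ]
```

View pics/wrist8.png

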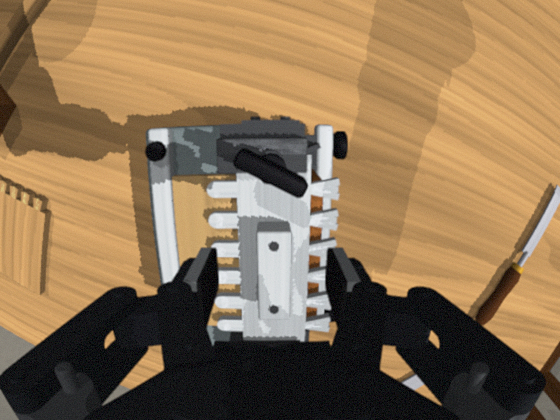

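Run:
```python
import cv2
a=cv2.imread("pics/wrist8.png")[110:250,200:350]; cv2.imwrite("pics/w8c.png",cv2.resize(a,None,fx=5,fy=4.2857,interpolation=cv2.INTER_CUBIC)[:600])
```

```text
(no output)
```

View pics/w8c.png

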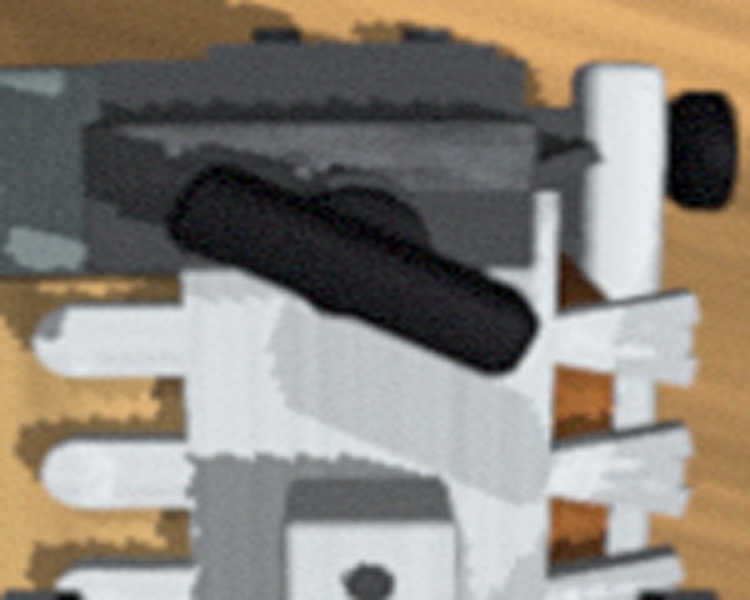

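Run:
```python
from h import *
f=np.load("pics/wrist8.npy",allow_pickle=True).item()
g=np.array([.5240,-.0004,0]);yaw=np.radians(18.05)
ex=np.array([np.sin(yaw),-np.cos(yaw),0]);ey=np.array([np.cos(yaw),np.sin(yaw),0])
L=lambda P:np.round(np.c_[(P-g)@ex,(P-g)@ey]*1000,1)
C=lambda l:np.array(l)/[5,600/140]+[200,110]
print("lip front inner low z.147,.156",L(unproj(f,C([(532,265)]),.147,True)),L(unproj(f,C([(532,265)]),.156,True)),"lip upper z.17",L(unproj(f,C([(538,125)]),.165,True)))
print("plate front z.144",L(unproj(f,C([(557,200),(555,430)]),.144,True)), "back",L(unproj(f,C([(183,275),(190,470)]),.144,True)))
print("straight tips",L(unproj(f,C([(33,340),(42,473)]),.144,True)),"tap",L(unproj(f,C([(697,340),(692,470)]),.144,True)))
k=unproj(f,C([(170,222),(215,168),(535,318),(490,374)]),.216,True);print("knob",L(k),L(k.mean(0)[None]))
for z in (.205,.21,.216):
  k=unproj(f,C([(352,270)]),z,True);print(z,L(k),k)
print("bar",L(unproj(f,C([(288,520),(452,520)]),.174,True)))
print(g+ex*.0081-ey*.093)
```

```text
lip front inner low z.147,.156 [[-23.  -84.3]] [[-22.1 -85.7]] lip upper z.17 [[ -21.6 -112.7]]
plate front z.144 [[-27.4 -96.8]
 [-28.2 -50. ]] back [[ 35.9 -81.9]
 [ 35.7 -41.5]]
straight tips [[ 62.4 -68.9]
 [ 62.3 -40.8]] tap [[-52.6 -68.8]
 [-53.1 -41.3]]
knob [[  29.3 -101.3]
 [  23.6 -109.1]
 [ -16.2  -87.1]
 [ -10.7  -78.6]] [[  6.5 -94. ]]
0.205 [[  6.8 -92.4]] [[ 0.43825744 -0.03552276  0.205     ]]
0.21 [[  6.8 -93.2]] [[ 0.43749558 -0.03574267  0.21      ]]
0.216 [[  6.8 -94.1]] [[ 0.43658135 -0.03600657  0.216     ]]
bar [[ 17.2 -41.2]
 [ -8.7 -41.2]]
[ 0.43808662 -0.03691713  0.        ]
```

Call:
send_rows([
  [0,0,0,9,0.55],
  [0,0,0,10,0.55],
  [0,0,0,10,0.55],
  [0,0,0,10,0.55],
  [0,0,0,10,0.55],
  [0,0,0,10,0.55],
  [0,0,0,10,0.55],
  [0,0,0,10,0.55],
  [0,0,0,10,0.55],
  [0,0,0,10,0.55],
  [0,0,0,10,0.55],
  [0,0,0,10,0.55],
])

```text
clock: 17.88
tcp_pos: [0.4686, -0.0254, 0.2866]
orientation: [-1.564, 0.154, -0.152]
contact_force: [0.0, 0.1, -0.4]
grip_width: 0.0467
```

```bash
python3 - <<'E'
import numpy as np
g=np.array([.5240,-.0004,0]);yaw=np.radians(18.05)
ex=np.array([np.sin(yaw),-np.cos(yaw),0]);ey=np.array([np.cos(yaw),np.sin(yaw),0])
print(g+.007*ex-.0924*ey)
E
python3 d.py 0.4383 -0.0357 0.208
```

```text
[ 0.43831626 -0.03568535  0.        ]
[ 0.4686 -0.0254  0.2866] delta cm [-2.76  7.87 -1.61] yaw -11.18 j [ 0.73  0.19 -0.89  1.93  0.16  1.1  -0.42] [-0.0013  0.0012 -1.    ] 0.04670938362368827 [ 0.01630699  0.09907303 -0.37672179] [ 0.06733171 -0.0282013  -0.0011259 ]
```

Call:
send_rows([
  [-1.3,0.5,-0.8,0,0.55],
  [-1.46,1.5,-0.8,0,0.55],
  [0,1.5,0,0,0.55],
  [0,1.5,0,0,0.55],
  [0,0,0,0,0.55],
  [0,0,0,0,0.55],
])

```text
clock: 18.62
tcp_pos: [0.4387, -0.0364, 0.2375]
orientation: [-1.565, 0.149, -0.15]
contact_force: [-0.1, -0.9, -0.4]
grip_width: 0.0472
```

```bash
python3 d.py 0.4383 -0.0357 0.208;  python3 - <<'E'
from h import *
for n in ["wrist"]:
    f=r.grab_frame(n); cv2.imwrite(f"pics/{n}9.png",f["image"][:,:,::-1]);np.save(f"pics/{n}9.npy",f,allow_pickle=True)
E
```

```text
[ 0.4387 -0.0364  0.2375] delta cm [-0.05  2.95  0.06] yaw -10.91 j [ 0.75  0.19 -0.88  2.05  0.17  0.98 -0.41] [ 3.e-04  7.e-04 -1.e+00] 0.04716500603307365 [-0.05914713 -0.87025419 -0.43097004] [-0.03173406 -0.039668    0.00131217]
```

View pics/wrist9.png

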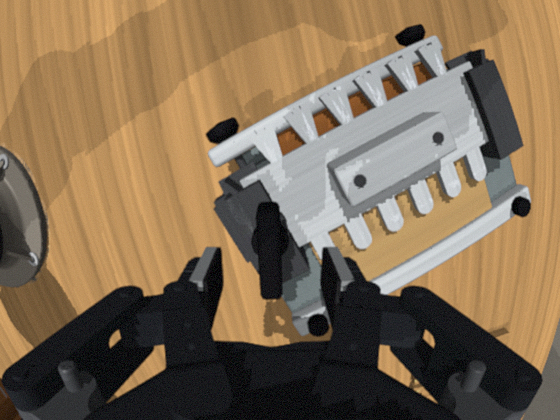

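Run:
```python
from h import *
f=np.load("pics/wrist9.npy",allow_pickle=True).item();p,M,o=tool()
for uv,z in [((268,204),.216),((270,298),.216),((269,251),.216),((256,240),.19)]:
    P=unproj(f,[uv],z,True)[0]; print(uv,P.round(4),"tool cm",((P-p)@M*100).round(2))
```

```text
(268, 204) [ 0.4425 -0.0073  0.216 ] tool cm [-0.19  2.17  2.94]
(270, 298) [ 0.4336 -0.0579  0.216 ] tool cm [-0.1   2.16 -2.2 ]
(269, 251) [ 0.4383 -0.0311  0.216 ] tool cm [-0.15  2.17  0.52]
(256, 240) [ 0.43   -0.0335  0.19  ] tool cm [-0.92  4.77  0.13]
```

Call:
send_rows([
  [-0.1,0.5,0.2,0,0.55],
  [0,1,0,0,0.55],
  [0,0.9,0,0,0.55],
  [0,0.5,0,0,0.55],
  [0,0,0,0,0.55],
  [0,0,0,0,0.55],
])

```text
clock: 19.42
tcp_pos: [0.4377, -0.0346, 0.2085]
orientation: [-1.566, 0.15, -0.15]
contact_force: [0.8, -0.0, -0.4]
grip_width: 0.0471
```

Call:
send_rows([
  [0,0,0,0,0],
  [0,0,0,0,0],
  [0,0,0,0,0],
  [0,0,0,0,0],
  [0,0,0,0,0],
], force=40)

```text
clock: 20.05
tcp_pos: [0.4379, -0.0346, 0.2086]
orientation: [-1.566, 0.15, -0.151]
contact_force: [-0.1, -0.4, 5.6]
grip_width: 0.0112
```

```bash
python3 d.py 0.4383 -0.0357 0.208;  python3 - <<'E'
from h import *
for n in ["wrist"]:
    f=r.grab_frame(n); cv2.imwrite(f"pics/{n}10.png",f["image"][:,:,::-1]);np.save(f"pics/{n}10.npy",f,allow_pickle=True)
E
```

```text
[ 0.4379 -0.0346  0.2086] delta cm [ 0.06  0.06 -0.1 ] yaw -10.96 j [ 0.72  0.23 -0.87  2.09  0.22  0.92 -0.46] [ 8.e-04 -2.e-04 -1.e+00] 0.011214561941311537 [-0.12262513 -0.44591117  5.60895406] [-0.09409953  0.00844581  0.08624403]
```

View pics/wrist10.png

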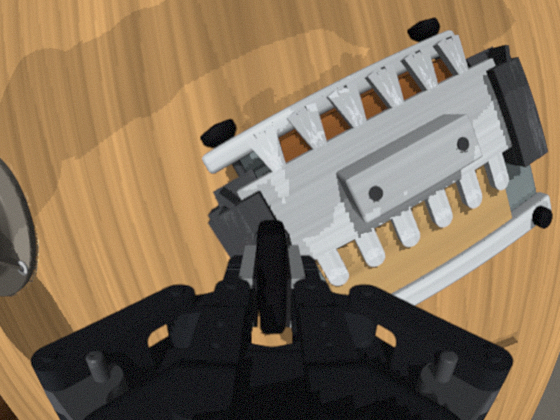

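Call:
send_rows([
  [0,0,0,6,0],
  [0,0.05,0,8,0],
  [0,0,0,8,0],
  [0,0.05,0,8,0],
  [0,0,0,8,0],
  [0,0.05,0,8,0],
  [0,0,0,8,0],
  [0,0.05,0,6,0],
])

```text
clock: 21.1
tcp_pos: [0.4395, -0.0361, 0.2071]
orientation: [-1.345, 0.96, -0.968]
contact_force: [3.9, -6.0, 5.0]
grip_width: 0.011
```

```bash
python3 d.py 0.4383 -0.0357 0.208
```

```text
[ 0.4395 -0.0361  0.2071] delta cm [-0.08 -0.09 -0.1 ] yaw -71.22 j [ 0.57  0.2  -0.7   2.1   0.17  0.89 -1.46] [ 0.0044 -0.0018 -1.    ] 0.010952522568772303 [ 3.90485109 -5.95912799  4.99245082] [-1.32248588 -0.95238373  0.11128024]
```

Call:
send_rows([
  [0.1,0.05,0,6,0],
  [0,0,0,7,0],
  [0,0.05,0,7,0],
  [0,0,0,7,0],
  [0,0.05,0,7,0],
  [0,0,0,6,0],
], force=70)

```text
clock: 21.85
tcp_pos: [0.4398, -0.0378, 0.2064]
orientation: [-1.009, 1.472, -1.481]
contact_force: [1.7, -7.4, 12.9]
grip_width: 0.0102
```

```bash
python3 d.py 0.4383 -0.0357 0.208
```

```text
[ 0.4398 -0.0378  0.2064] delta cm [-0.14 -0.16 -0.22] yaw -111.25 j [ 0.49  0.19 -0.6   2.1   0.14  0.89 -2.13] [ 0.0041 -0.0033 -1.    ] 0.010237382453232116 [ 1.70633672 -7.35777351 12.93752679] [-1.87526393 -0.05441035  0.18784691]
```

Call:
send_rows([
  [0.1,0,0,5,0],
  [0,0,0,5,0],
  [0,0,0,5,0],
  [0,0,0,5,0],
  [0,0,0,3,0],
  [0,0,0,0,0],
])

```text
clock: 22.6
tcp_pos: [0.4392, -0.0388, 0.2062]
orientation: [-0.739, 1.745, -1.753]
contact_force: [1.7, -7.1, 11.0]
grip_width: 0.0103
```

```bash
python3 d.py 0.4383 -0.0357 0.208
```

```text
[ 0.4392 -0.0388  0.2062] delta cm [-0.16 -0.18 -0.28] yaw -134.09 j [ 0.44  0.18 -0.54  2.1   0.12  0.88 -2.51] [ 0.0038 -0.0031 -1.    ] 0.010325722090920421 [ 1.73686485 -7.07282521 11.04314453] [-1.81853154 -0.12544001  0.02872295]
```

Call:
send_rows([
  [0,0,0,3,0],
  [0,0,0,3,0],
  [0,0,0,0,0],
])

```text
clock: 22.98
tcp_pos: [0.4391, -0.0387, 0.2062]
orientation: [-0.66, 1.811, -1.82]
contact_force: [0.7, -8.0, 12.7]
grip_width: 0.0107
```

```bash
python3 d.py 0.4383 -0.0357 0.208;  python3 - <<'E'
from h import *
for n in ["wrist"]:
    f=r.grab_frame(n); cv2.imwrite(f"pics/{n}11.png",f["image"][:,:,::-1]);np.save(f"pics/{n}11.npy",f,allow_pickle=True)
E
```

```text
[ 0.4391 -0.0387  0.2062] delta cm [-0.13 -0.18 -0.28] yaw -139.96 j [ 0.43  0.18 -0.53  2.11  0.12  0.88 -2.61] [ 0.0036 -0.0038 -1.    ] 0.010702520770426851 [ 0.74892587 -8.04656827 12.68847019] [-1.82259493e+00  6.34938542e-04  7.80535688e-01]
```

View pics/wrist11.png

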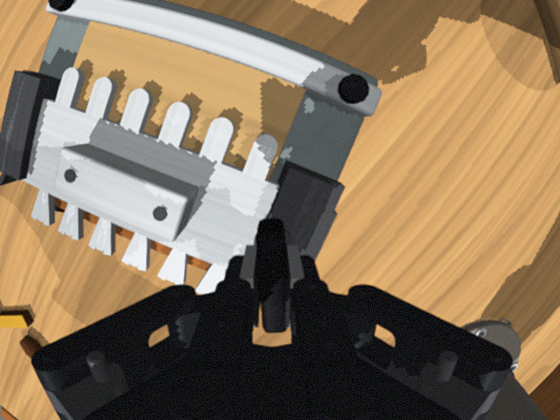

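Call:
send_rows([
  [0,0,0,3,0],
  [0,0,0,3,0],
  [0,0,0,0,0],
  [0,0,0,0,0],
])

```text
clock: 23.52
tcp_pos: [0.4391, -0.0387, 0.2063]
orientation: [-0.578, 1.874, -1.885]
contact_force: [-0.6, -8.5, 13.3]
grip_width: 0.0101
```

```bash
python3 d.py 0.4383 -0.0357 0.208
```

```text
[ 0.4391 -0.0387  0.2063] delta cm [-0.1  -0.17 -0.29] yaw -145.72 j [ 0.42  0.17 -0.52  2.11  0.12  0.88 -2.71] [ 0.0037 -0.0048 -1.    ] 0.010124211431452347 [-0.64872279 -8.51690416 13.33538302] [-1.93712648  0.10635632  1.90851651]
```

Call:
send_rows([
  [0,0,0,-4,0],
  [0,0,0,-3,0],
  [0,0,0,0,0],
])

```text
clock: 23.9
tcp_pos: [0.4391, -0.0388, 0.2062]
orientation: [-0.674, 1.8, -1.809]
contact_force: [0.2, -6.8, 11.9]
grip_width: 0.0106
```

```bash
python3 d.py 0.4383 -0.0357 0.208
```

```text
[ 0.4391 -0.0388  0.2062] delta cm [-0.14 -0.18 -0.28] yaw -138.94 j [ 0.43  0.18 -0.53  2.11  0.12  0.88 -2.6 ] [ 0.0036 -0.0036 -1.    ] 0.010557703218742578 [ 0.19785765 -6.78223503 11.92701338] [-1.84146424  0.04131235  0.5786313 ]
```

Still loaded clockwise (0.58 N m). Open and rise.

Call:
send_rows([
  [0,0,0,-2,0],
  [0,0,0,0,0.3],
  [0,0,0,0,0.6],
  [0,0,0,0,0.6],
  [0,-1,0,0,0.6],
  [0,-3,0,0,0.6],
  [0,-4,0,0,0.6],
  [0,-3,-2,0,0.6],
  [0,-2,-3,0,0.6],
  [0,0,0,0,0.6],
  [0,0,0,0,0.6],
])

```text
clock: 25.28
tcp_pos: [0.4034, -0.0004, 0.3348]
orientation: [-0.703, 1.782, -1.783]
contact_force: [0.7, 0.3, -1.0]
grip_width: 0.0514
```

```bash
python3 d.py 0.4383 -0.0357 0.208;  python3 - <<'E'
from h import *
for n in ["wrist","scene","top"]:
    f=r.grab_frame(n); cv2.imwrite(f"pics/{n}12.png",f["image"][:,:,::-1]);np.save(f"pics/{n}12.npy",f,allow_pickle=True)
E
```

```text
[ 4.034e-01 -4.000e-04  3.348e-01] delta cm [-0.14 12.68  4.96] yaw -136.97 j [ 0.45 -0.04 -0.57  2.   -0.02  1.18 -2.5 ] [ 2.e-04 -4.e-04 -1.e+00] 0.05143162555229395 [ 0.69128876  0.2646818  -0.98804266] [-0.01875652  0.00405189 -0.03454516]
```

View pics/wrist12.png

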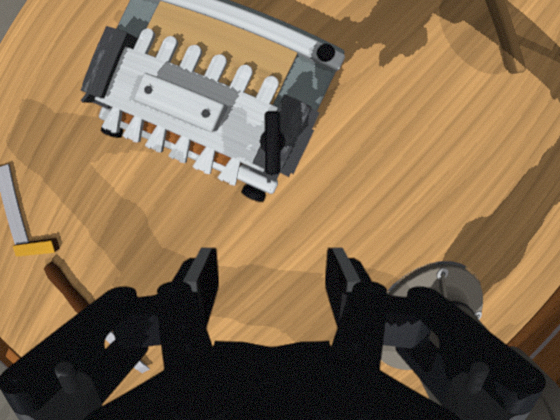

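View pics/top12.png

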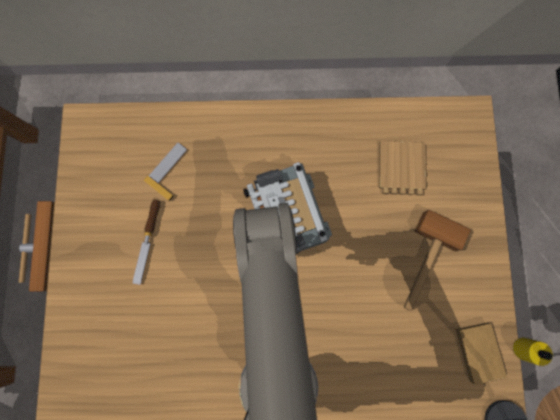

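Run:
```python
import cv2
a=cv2.imread("pics/wrist12.png")[20:205,75:325]; cv2.imwrite("pics/w12c.png",cv2.resize(a,None,fx=3.2,fy=3.2,interpolation=cv2.INTER_CUBIC))
```

```text
(no output)
```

View pics/w12c.png

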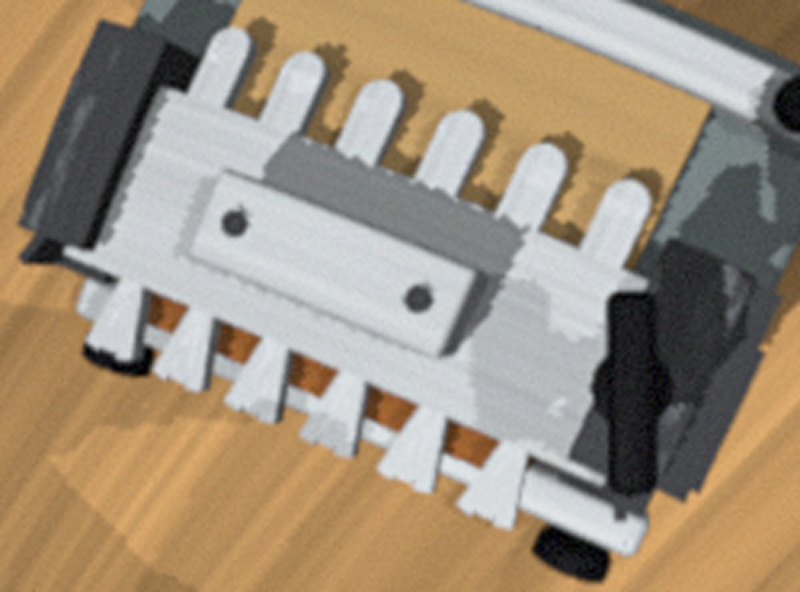

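Run:
```python
from h import *
f=np.load("pics/wrist12.npy",allow_pickle=True).item()
g=np.array([.5240,-.0004,0]);yaw=np.radians(18.05)
ex=np.array([np.sin(yaw),-np.cos(yaw),0]);ey=np.array([np.cos(yaw),np.sin(yaw),0])
L=lambda P:np.round(np.c_[(P-g)@ex,(P-g)@ey]*1000,1)
C=lambda l:np.array(l)/3.2+[75,20]
k=unproj(f,C([(610,293),(653,293),(655,492),(614,490)]),.213,True);print(L(k),L(k.mean(0)[None]))
d=k[2]+k[3]-k[0]-k[1]; q=np.arctan2(-(d@ey),d@ex); print("q",q,q+np.pi)
b=unproj(f,C([(228,170),(478,270),(440,357),(190,255)]),.174,True);print("bar",L(b),L(b.mean(0)[None]))
h=unproj(f,C([(234,223),(418,298)]),.174,True);print("holes",L(h),L(h.mean(0)[None]),"angle",np.degrees(np.arctan2(*(h[0]-h[1])[[1,0]])))
print("left lip front inner",L(unproj(f,C([(97,247)]),.156,True)),"plate front",L(unproj(f,C([(112,268),(612,485)]),.144,True)))
print("tap tips",L(unproj(f,C([(112,355),(195,386),(495,520)]),.144,True)), "str", L(unproj(f,C([(236,28),(635,180)]),.144,True)))
```

```text
[[  26.4  -78.5]
 [  30.7  -87.8]
 [ -12.7 -108.6]
 [ -16.4  -99.4]] [[  7.  -93.6]]
q 2.6906027140507067 5.8321953676405
bar [[ 17.9  39.4]
 [ 18.4 -41.4]
 [ -8.1 -41.6]
 [ -9.1  40.4]] [[ 4.8 -0.8]]
holes [[  4.3  31. ]
 [  4.6 -29.1]] [[4.5 0.9]] angle 18.35598854045233
left lip front inner [[-19.7  81.2]] plate front [[ -25.9   79.3]
 [ -25.4 -101.8]]
tap tips [[-52.6  68. ]
 [-50.8  35.2]
 [-50.8 -73.2]] str [[ 61.8  71.2]
 [ 62.9 -68.5]]
```

Run:
```python
from bench import r
print(r.hand_in())
```

```text
the job is handed in; nothing more can be done
None
```

The template is turned end for end and fully home, the wing knob is screwed down to its stop, and I handed the job in at about 25.5 s of the 72 s. I drew the template out of the front, lifted it, turned it 180° and slid it back until it met the stops. I pushed it a little further there and it did not move. Then I turned the knob clockwise and let go.

**Last checks, measured from the final wrist picture:**
- **Template:** the tapered fingers are at the front, over the clamped board. The grip bar sits at about jig x = -48.3 mm, against -48 mm for home, and the measurement is good to about 1 mm. The plate edge stood 5 to 6 mm out of the mouths, against 5 mm expected.
- **Knob:** it reads 2.69 rad, against the stop at 2.7. The turning moment rose to 1.9 N m at the stop, and I released it while it was still loaded clockwise.
- **Surroundings:** the chisel, mallet, square and tail board look unmoved in the top picture. The open gripper stands clear, about 0.33 m above the bench.

Positions from the different wrist pictures differed by 1 to 2 mm, which is within the stated calibration. No check failed.

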